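Put the badge-press dies away on their pads

ROBOT

A 6-joint arm with a two-finger parallel gripper is mounted at the origin on the work surface. World frame = base frame: x ahead of the robot, y to its left, z up, the work surface at z = 0. Lengths are in mm, angles in rad, forces in N, time in s.
With the tool pointing down it reaches from about 350 to 775 mm from the base axis. Payload 7.3 kg.
Tool frame: the origin (TCP) lies at the very end of the fingers, on their centre line; the grasp point (between the pads) lies behind it (bot.grip_point_offset is the z of the grasp point in the tool frame, in mm); z points along the fingers, y is the line along which they close (so a half turn about z gives the same grasp; the last joint's range is limited). The gripper opens to 92 mm and grips with 3 to 60 N. Pads are 19 mm wide; open, the fingers measure 130 mm over their backs; the gripper's body (75 mm by 190 mm) begins 47 mm behind the grasp point.
Start: joints at [0.963, 0.342, 1.524, -0, 1.275, -0.146], TCP at [233.908, 470.034, 226.741] pointing down, gripper open.
Joint ranges: [-2.53, 2.53], [-0.77, 2.02], [0.04, 2.7], [-1, 4.14], [0.28, 2.66], [-3.11, 3.11]. Speed limits (rad/s): [2.57, 2.57, 3.14, 3.14, 3.14, 3.14].

INTERFACE

Orientations are given as [roll, pitch, yaw] about the fixed x, y, z axes, in that order (R = Rz(yaw) Ry(pitch) Rx(roll)).
In Python, from plant import bot gives the robot as it stands. The module is installed in compiled form; this text tells all that it offers.
- The arm moves only by the shell command python3 -m crank 'ROWS'. ROWS is JSON, a list that holds one entry, the list of rows, each a list of 5 numbers: the opening, from 0 (shut) to 1 (fully open), then the shift along the tool's x, y, z in cm, then the turn about the tool's z in degrees. In form: [[[claw, x, y, z, turn], ...]]. A call has exactly 10 rows; each row is the pose to reach, as a shift and turn from the pose commanded when the call began, along the tool's axes at that moment; what a row does not reach only later rows make up. A row lasts 1/10 s, in which the tool goes at most 50 mm and 8.59 degrees, less where a joint would pass 70% of its speed; a pose out of reach is approached as far as the arm can. A call with a gripper value outside its range is refused whole. The fingers move at their own pace and stop on an object; the grip force is fixed at half the most. Time passes only in rows, so rows that repeat a pose let the fingers close, or fill a call up. It gives the time, the measured TCP pose, the force, the opening and the grip force at its end, in the units of the state.
- bot.get_obs(): the state, without advancing time (a new reading comes with each control period).
- bot.capture(name): name is "scene" or "top" or "wrist"; returns (picture, depth): 480x640x3 uint8, red, green, blue; 480x640 float32, mm along the optical axis (not along the pixel's ray), 0 where there is no reading.
- bot.calibration(name): a dict with "vertical_fov" (degrees; the focal length in pixels is half the picture's height over the tangent of half this angle, whatever the lens; pixels are square), "cx", "cy" (the principal point, pixels), "rvec" (rotation vector, rad) and "tvec" (3), from world to camera coordinates, as OpenCV has them; the wrist camera has in their place "tool_from_camera" (4x4, takes a point from camera to tool coordinates, whose origin is the TCP and whose axes are the flange's). Camera axes: x right, y down, z forward; pixel columns grow to the right and rows downward; lengths in mm; the calibration is good to about 2 mm. The wrist camera is an equidistant fisheye: a pixel r from the principal point sees the ray r / f radians off the axis. A picture is of the moment at which its call begins: read the wrist's pose just before it. calibration takes no time and is no camera call.
- bot.close_job(): hands the job in; it is judged then, once.
The state is a dict: "time": time; "joint_positions": joint angles; "dq": joint speeds; "tau": joint torques, N m; "tool_pos": TCP position; "tcp_rot": TCP orientation; "contact_force": force on the tool from outside, world axes, zero at the start; "moment": the same for the moment, N m; "grip_width": finger opening in mm; "finger_force": force on a finger pad.
Only numpy, scipy, OpenCV 4.12 (cv2) and the standard library are available. Lean on these libraries where they do the work, as an engineer would, in place of code of your own. Each camera call takes 0.05 s, during which the arm holds its last target. There are 200 camera calls.

TASK

The badge press is being cleared down: stand each of the four steel dies on the wooden storage pad whose black inlay has that die's shape and size, centred within the inlay and turned to line up with it, shank up. Set them down rather than dropping them, leave all four standing, and do not shift the red tin or the green bowl.

Things in the scene. Friction and masses are not known exactly. Their poses are not given: they have to be found in the camera images.
- die_large_round: Loose large round badge-press die, grey steel, about 400 g: a disc 70 mm in diameter with a round shank 22 mm in diameter. Body 20 mm high; the black shank on its centre rises to 50 mm above the underside: grip it there. Origin: centre of the underside, z up the shank. Starts upright on the table, any yaw.
- die_small_round: Loose small round badge-press die, grey steel, about 250 g: a disc 40 mm in diameter with a round shank 22 mm in diameter. Body 20 mm high; the black shank on its centre rises to 50 mm above the underside: grip it there. Origin: centre of the underside, z up the shank. Starts upright on the table, any yaw.
- die_square: Loose square badge-press die, grey steel, about 380 g: a square block 54 x 54 mm (sides along its x and y) with a square shank 22 x 22 mm, flats parallel to the block's sides. Body 20 mm high; the black shank on its centre rises to 50 mm above the underside: grip it there. Origin: centre of the underside, z up the shank. Starts upright on the table, any yaw.
- die_oblong: Loose oblong badge-press die, grey steel, about 380 g: a straight-sided oblong with half-round ends, 74 mm long (along its x) and 36 mm wide (y), with a square shank 22 x 22 mm, flats parallel to x and y. Body 20 mm high; the black shank on its centre rises to 50 mm above the underside: grip it there. Origin: centre of the underside, z up the shank. Starts upright on the table, any yaw.
- pad_large_round: Fixed storage pad for the large round die: plywood tile 96 x 96 mm, 8 mm high, flat top, with a flush black inlay at its centre: a circle 80 mm in diameter (5 mm larger than the die all round). No rim. Origin: centre of the underside, so the die stands 8 mm above it.
- pad_small_round: Fixed storage pad for the small round die: plywood tile 96 x 96 mm, 8 mm high, flat top, with a flush black inlay at its centre: a circle 50 mm in diameter (5 mm larger than the die all round). No rim. Origin: centre of the underside, so the die stands 8 mm above it.
- pad_square: Fixed storage pad for the square die: plywood tile 96 x 96 mm, 8 mm high, flat top, with a flush black inlay at its centre: a square 64 x 64 mm, sides along the pad's x and y (5 mm larger than the die all round). No rim. Origin: centre of the underside, so the die stands 8 mm above it.
- pad_oblong: Fixed storage pad for the oblong die: plywood tile 96 x 96 mm, 8 mm high, flat top, with a flush black inlay at its centre: an oblong with half-round ends, 84 mm long (along the pad's x) and 46 mm wide (y) (5 mm larger than the die all round). No rim. Origin: centre of the underside, so the die stands 8 mm above it.
- tin: Bystander: red heart-shaped closed tin, about 105 mm across, 44 mm high, loose. Origin: underside, near the middle.
- bowl: Bystander: green plastic bowl, 120 mm across, 50 mm high, loose. Origin: centre of the underside.
Mind the look-alikes: they are no part of the job. Leave any orange look-alike of the die_small_round alone. Leave any pink look-alike of the pad_square alone.

How it is judged:
By the outcome, as a careful person would: the job done as asked, in the order asked, and still so for the second after the job is handed in, with the robot touching nothing.
It also fails if it takes over 96 s, if anything falls off the work surface, if the arm or the gripper's body presses on something with over 40 N, if the wrist force passes 120 N, or if a joint passes its speed limit or range.

## Working session

There is one attempt and no reset: what is moved stays moved. The work goes in short steps, Python scripts to look and compute and a shell command to move; the robot and the scene stay as the last step left them, time stands still between calls to the robot, and variables do not carry over. Pictures are saved under pics/ and viewed, at most 14 in all, crops included, and the job is handed in when it is done.

```bash
mkdir -p pics; python3 - <<'E'
from plant import bot
import cv2
o=bot.get_obs(); print(o['time'],o['tool_pos'],o['tcp_rot'],o['grip_width'],bot.grip_point_offset)
import numpy as np
for n in ['top','scene']:
    p,d=bot.capture(n); cv2.imwrite(f'pics/{n}0.png',p[:,:,::-1]); np.savez(f'{n}0.npz',p=p,d=d); print(n,bot.calibration(n))
print(bot.calibration('wrist'))
E
```

```text
0.0 [233.65370409 469.6769556  226.02653217] [-3.14002760e+00 -2.10726941e-04  2.67978496e+00] 92.07283592284027 -18.8
top {'vertical_fov': 56.18793653503103, 'cx': 324.26114025695165, 'cy': 236.01549193825764, 'rvec': array([ 2.12897787, -2.18608771,  0.15314069]), 'tvec': array([  5.80696777, 463.16440587, 973.89255097])}
scene {'vertical_fov': 57.13021956150335, 'cx': 325.31398090753044, 'cy': 235.99541324914057, 'rvec': array([ 1.57476122,  2.02924654, -0.77487756]), 'tvec': array([ 130.38853397, -298.05553245, 1295.20923883])}
{'vertical_fov': 65.70646984690485, 'cx': 323.9053114744037, 'cy': 237.44664025366112, 'tool_from_camera': array([[ 1.18732970e-04, -9.66144125e-01, -2.58002935e-01,
         6.90137880e+01],
       [ 9.99999615e-01, -1.09639733e-04,  8.70768031e-04,
         3.90129400e-01],
       [-8.69574791e-04, -2.58002939e-01,  9.66143740e-01,
        -1.57236018e+02],
       [ 0.00000000e+00,  0.00000000e+00,  0.00000000e+00,
         1.00000000e+00]])}
```

View pics/top0.png

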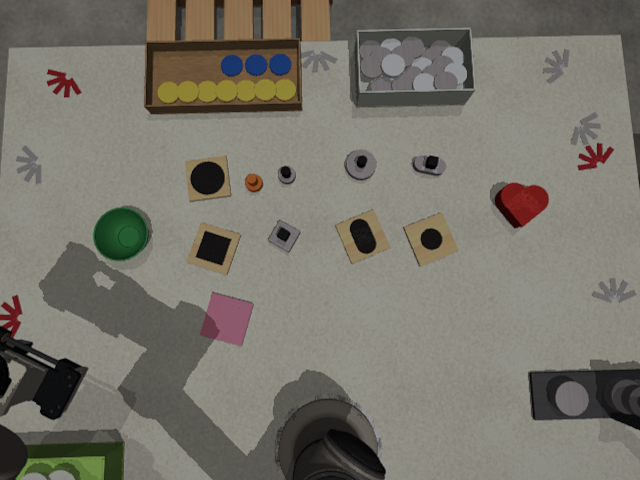

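View pics/scene0.png

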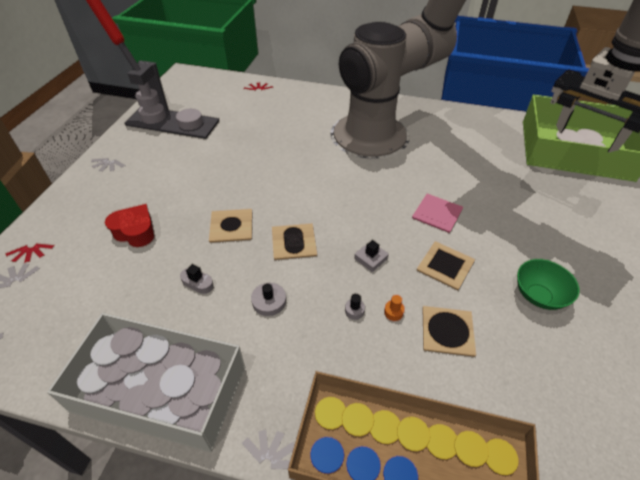

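The top view shows these candidates:
- **Dies:** large round (360,163), small round (287,174), square (284,236), oblong (429,164). The orange look-alike is at (254,183).
- **Pads:** large round (207,178), small round (431,239), square (213,248), oblong (362,237). The pink look-alike is at (228,318).

Next I'll check them in a crop and measure.

```bash
cat > h.py <<'E'
import numpy as np, cv2
from plant import bot
from scipy.spatial.transform import Rotation as R
def focal(c): return 240/np.tan(np.radians(c['vertical_fov'])/2)
def px2w(name,uv,z,obs=None):
    c=bot.calibration(name); f=focal(c); uv=np.atleast_2d(np.asarray(uv,float))
    d=(uv-[c['cx'],c['cy']])/f
    if name=='wrist':
        r=np.linalg.norm(d,axis=1,keepdims=True)+1e-12
        ray=np.hstack([d/r*np.sin(r),np.cos(r)])
        T=c['tool_from_camera']; Rt=R.from_euler('xyz',obs['tcp_rot']).as_matrix()
        ray=ray@T[:3,:3].T@Rt.T; o=Rt@T[:3,3]+obs['tool_pos']
    else:
        Rm=R.from_rotvec(c['rvec']).as_matrix(); ray=np.hstack([d,np.ones((len(d),1))])@Rm; o=-Rm.T@c['tvec']
    return (o+ray*((z-o[2])/ray[:,2:]))[:,:2]
def dark(name,img,uv,z,obs=None,thr=50,box=40):
    "dark blob nearest uv -> world contour at z: centre, minAreaRect size, angle"
    u,v=map(int,uv); x0,y0=max(u-box,0),max(v-box,0)
    m=(img[y0:v+box,x0:u+box].max(2)<thr).astype(np.uint8)
    n,l,s,c=cv2.connectedComponentsWithStats(m)
    i=min([k for k in range(1,n) if s[k,4]>15],key=lambda k:np.hypot(*(c[k]+[x0-u,y0-v])))
    ct=max(cv2.findContours((l==i).astype(np.uint8),cv2.RETR_EXTERNAL,cv2.CHAIN_APPROX_NONE)[0],key=len)[:,0]+[x0,y0]
    w=px2w(name,ct,z,obs).astype(np.float32)
    M=cv2.moments(w.reshape(-1,1,2)); rc=cv2.minAreaRect(w)
    return np.round([M['m10']/M['m00'],M['m01']/M['m00']],1),np.round(rc[0],1),np.round(rc[1],1),round(rc[2],1),c[i]+[x0,y0]
E
python3 - <<'E'
from h import *
a=np.load('top0.npz'); p=a['p']
for n,uv,z in [('LR',(360,160),50),('SR',(287,171),50),('SQ',(284,234),50),('OB',(431,161),50),('pLR',(207,178),8),('pSR',(431,239),8),('pSQ',(213,248),8),('pOB',(362,237),8)]:
    print(n,dark('top',p,uv,z,box=25))
print(px2w('top',[(522,204),(121,234)],20))
cv2.imwrite('pics/crop.png',cv2.resize(p[135:275,180:460,::-1],(800,400),interpolation=cv2.INTER_CUBIC))
E
```

```text
LR (array([627.3, -93.7]), array([626.9, -94.2]), array([20.2, 25.6]), 87.9, array([361.27083333, 161.32291667]))
SR (array([607. ,  76.5]), array([606.9,  76.4]), array([20.1, 23. ]), 89.0, array([285.43956044, 171.9010989 ]))
SQ (array([467.,  84.]), array([467.2,  83.9]), array([24.6, 23.1]), 58.2, array([283.03448276, 234.18965517]))
OB (array([ 621.7, -250.7]), array([ 621.8, -250.8]), array([24.9, 29.5]), 73.2, array([431.22222222, 162.05925926]))
pLR (array([609.9, 261.3]), array([610.2, 261.6]), array([74.3, 74.1]), 0.1, array([207.07981221, 177.63849765]))
pSR (array([ 453.9, -250.4]), array([ 454.2, -250.7]), array([46.1, 43.8]), 88.5, array([430.85207101, 238.6183432 ]))
pSQ (array([446.2, 246.8]), array([446.2, 246.6]), array([61.9, 61.7]), 70.5, array([212.97146739, 247.65217391]))
pOB (array([464.1, -93.8]), array([464. , -93.8]), array([79.2, 43.8]), 21.1, array([362.38926174, 236.01845638]))
[[ 526.69158799 -460.82225592]
 [ 480.99843003  450.70941102]]
```

View pics/crop.png

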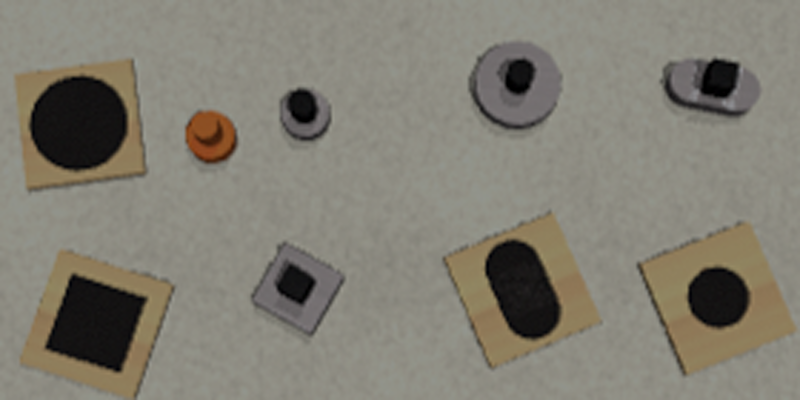

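The crop confirms the four steel dies, the orange look-alike at crop (211,136), and the four inlays. All sizes match the description. Next is a wrist-camera survey in four poses.

```bash
python3 -m crank '[[[1,-4.5,-0.78,0,-3.3],[1,-9,-1.56,0,-6.6],[1,-13.5,-2.34,0,-9.9],[1,-18,-3.12,0,-13.2],[1,-22.5,-3.9,0,-16.5],[1,-27,-4.68,0,-19.8],[1,-31.5,-5.46,0,-23.1],[1,-36,-6.24,0,-26.46],[1,-36,-6.24,0,-26.46],[1,-36,-6.24,0,-26.46]]]'
cat > snap.py <<'E'
import sys; from h import *
n=sys.argv[1]; o=bot.get_obs(); p,d=bot.capture('wrist'); np.savez(n+'.npz',p=p,d=d,pos=o['tool_pos'],rot=o['tcp_rot']); cv2.imwrite(f'pics/{n}.png',p[:,:,::-1])
print(o['time'],o['tool_pos'],np.degrees(o['tcp_rot']))
E
python3 snap.py A
```

```text
time: 1.1
tool_pos: [528.5, 253.0, 225.8]
tcp_rot: [-3.141, -0.002, 3.139]
contact_force: [-1.0, 1.1, 0.2]
grip_width: 91.8
finger_force: 0.0
1.1 [528.51294202 253.00304656 225.84952107] [-1.79992928e+02 -1.02580239e-01  1.79842204e+02]
```

View pics/A.png

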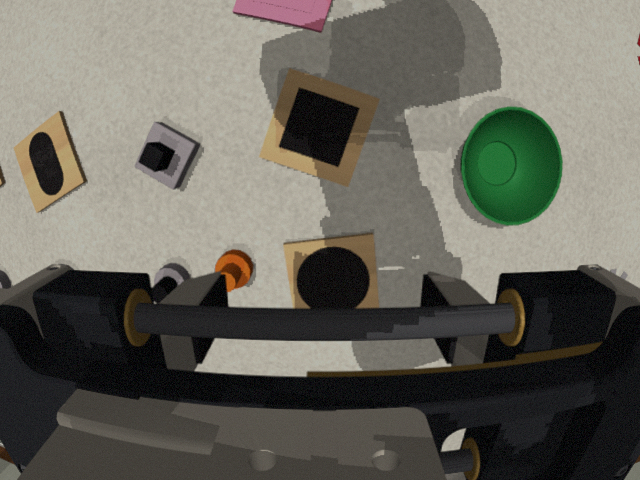

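The wrist view has far = down and +y = right, and the gripper hides the lowest third. The square pad is at (320,127) and the round pad at (333,280), partly hidden. I'll move 60 mm further out and sweep in −y.

```bash
python3 -m crank '[[[1,-3,0,0,0],[1,-6.2,0,0,0],[1,-6.2,0,0,0],[1,-6.2,0,0,0],[1,-6.2,0,0,0],[1,-6.2,0,0,0],[1,-6.2,0,0,0],[1,-6.2,0,0,0],[1,-6.2,0,0,0],[1,-6.2,0,0,0]]]' >/dev/null; python3 snap.py A2
python3 -m crank '[[[0.5,0,-4,0,0],[0.5,0,-8,0,0],[0.5,0,-12,0,0],[0.5,0,-15,0,0],[0.5,0,-17.3,0,0],[0.5,0,-17.3,0,0],[0.5,0,-17.3,0,0],[0.5,0,-17.3,0,0],[0.5,0,-17.3,0,0],[0.5,0,-17.3,0,0]]]'>/dev/null; python3 snap.py B
python3 -m crank '[[[0.5,0,-4,0,0],[0.5,0,-8,0,0],[0.5,0,-12,0,0],[0.5,0,-15,0,0],[0.5,0,-17.4,0,0],[0.5,0,-17.4,0,0],[0.5,0,-17.4,0,0],[0.5,0,-17.4,0,0],[0.5,0,-17.4,0,0],[0.5,0,-17.4,0,0]]]'>/dev/null; python3 snap.py C
python3 -m crank '[[[0.5,0,-4,0,0],[0.5,0,-8,0,0],[0.5,0,-12,0,0],[0.5,0,-14,0,0],[0.5,0,-15.6,0,0],[0.5,0,-15.6,0,0],[0.5,0,-15.6,0,0],[0.5,0,-15.6,0,0],[0.5,0,-15.6,0,0],[0.5,0,-15.6,0,0]]]'; python3 snap.py D
python3 -c "
import cv2,numpy as np
i=[cv2.imread(f'pics/{n}.png')[:340] for n in ['A2','B','C','D']]
m=np.vstack([np.hstack(i[:2]),np.hstack(i[2:])]); cv2.imwrite('pics/m.png',cv2.resize(m,(800,425),interpolation=cv2.INTER_AREA))"
```

```text
2.15 [590.34975326 253.75879489 226.81573904] [1.79994521e+02 8.47137524e-03 1.79999260e+02]
3.2 [590.32543222  81.75165099 226.65847578] [ 1.79989521e+02 -3.92503839e-03 -1.79923306e+02]
4.25 [590.48078444 -92.2257296  226.80709433] [ 1.79991727e+02  7.45552667e-03 -1.79916833e+02]
time: 5.3
tool_pos: [590.6, -248.3, 226.9]
tcp_rot: [3.142, 0.0, -3.14]
contact_force: [-0.5, -0.9, -0.6]
grip_width: 45.7
finger_force: 0.0
5.3 [ 590.62225242 -248.26032364  226.92275814] [ 1.79996978e+02  1.38234093e-02 -1.79924609e+02]
```

View pics/m.png

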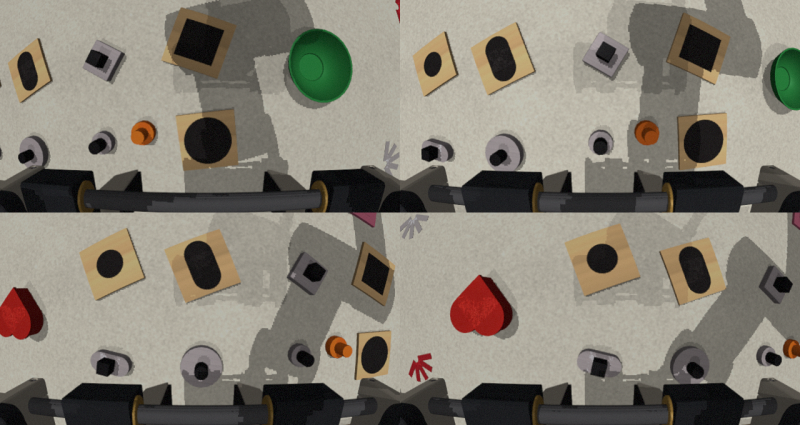

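Panels show, in full-resolution pixels: A2 round pad (333,224) and square pad (320,67); B small round die (322,227) and square die (331,86); C large round die (322,254) and oblong pad (323,84); D oblong die (318,247) and small round pad (323,73). I'll measure using depth.

```bash
cat >> h.py <<'E'
def load(n):
    a=np.load(n+'.npz'); return a['p'],a['d'],dict(tool_pos=a['pos'],tcp_rot=a['rot'])
def cloud(d,obs):
    c=bot.calibration('wrist'); f=focal(c); v,u=np.mgrid[:480,:640]
    D=np.dstack([u-c['cx'],v-c['cy']])/f; r=np.linalg.norm(D,axis=2)+1e-9
    P=np.dstack([D*(np.tan(r)/r)[...,None],np.ones_like(r)])*d[...,None]
    T=c['tool_from_camera']; Rt=R.from_euler('xyz',obs['tcp_rot']).as_matrix()
    return (P@T[:3,:3].T+T[:3,3])@Rt.T+obs['tool_pos']
def layer(W,d,xy,rad,lo,hi):
    m=(d>0)&(W[...,2]>lo)&(W[...,2]<hi)&(np.hypot(W[...,0]-xy[0],W[...,1]-xy[1])<rad)
    q=W[m][:,:2].astype(np.float32); rc=cv2.minAreaRect(q); h=cv2.convexHull(q); M=cv2.moments(h)
    return len(q),'z',round(float(np.median(W[m][:,2])),1),'hull',np.round([M['m10']/M['m00'],M['m01']/M['m00']],1),'rect',np.round(rc[0],1),np.round(rc[1],1),round(rc[2],1)
E
cat > m.py <<'E'
from h import *
for n,uv,v in [('pLR',(333,224),'A2'),('pSQ',(320,67),'A2'),('pSQ',(483,74),'B'),('pOB',(323,84),'C'),('pSR',(323,73),'D')]:
    p,d,o=load(v); print(n,v,dark('wrist',p,uv,8,o,thr=45,box=70))
for n,xy,v in [('SR',(607,76),'B'),('SQ',(467,84),'B'),('LR',(627,-94),'C'),('OB',(622,-251),'D')]:
    p,d,o=load(v); W=cloud(d,o)
    print(n,'top',layer(W,d,xy,25,45,56)); print('   body',layer(W,d,xy,48,16,25))
E
python3 m.py
```

```text
pLR A2 (array([609.2, 263.2]), array([609.1, 263.2]), array([77.6, 77.4]), 14.2, array([332.29180252, 224.58197485]))
pSQ A2 (array([445.5, 248.4]), array([445.4, 248.3]), array([63.4, 63.5]), 70.8, array([317.96420048,  66.80509149]))
pSQ B (array([445.3, 248. ]), array([445.5, 247.9]), array([63. , 63.4]), 70.4, array([479.69905851,  76.50537996]))
pOB C (array([463.4, -92.1]), array([463.3, -92.1]), array([81.8, 44.1]), 21.0, array([323.71577236,  83.78211382]))
pSR D (array([ 452.9, -248.5]), array([ 453.2, -248.3]), array([47.1, 46.9]), 0.1, array([323.25      ,  73.22170901]))
SR top (416, 'z', 49.2, 'hull', array([610.3,  78.9]), 'rect', array([610.2,  78.7]), array([20.7, 20.8]), 89.2)
   body (655, 'z', 19.1, 'hull', array([610.1,  78.9]), 'rect', array([609.9,  78.9]), array([38.6, 37.6]), 0.5)
SQ top (598, 'z', 49.2, 'hull', array([468. ,  86.7]), 'rect', array([468. ,  86.6]), array([22. , 22.7]), 60.3)
   body (2288, 'z', 19.3, 'hull', array([468. ,  86.7]), 'rect', array([468. ,  86.7]), array([54.2, 54.5]), 59.5)
LR top (407, 'z', 49.1, 'hull', array([630.5, -94. ]), 'rect', array([630.4, -93.9]), array([20.5, 20. ]), 0.6)
   body (2889, 'z', 19.2, 'hull', array([630.6, -93.8]), 'rect', array([630.6, -93.4]), array([68.2, 68.7]), 89.0)
OB top (535, 'z', 49.1, 'hull', array([ 624.9, -253.4]), 'rect', array([ 624.9, -253.7]), array([22.7, 23. ]), 78.7)
   body (1635, 'z', 19.2, 'hull', array([ 624.7, -253.7]), 'rect', array([ 624.6, -253.7]), array([73.8, 37. ]), 76.5)
```

Everything is consistent with the known sizes. I'll start with the oblong die: flats at ~77°, so turn +13°.

```bash
python3 -m crank '[[[0.5,-2,-0.3,3,7],[0.5,-3.42,-0.53,7.5,13],[0.5,-3.42,-0.53,12,13],[0.5,-3.42,-0.53,15.5,13],[0.5,-3.42,-0.53,18,13],[0.5,-3.42,-0.53,19.5,13],[0.5,-3.42,-0.53,20.25,13],[0.5,-3.42,-0.53,20.25,13],[0.5,-3.42,-0.53,20.25,13],[0.5,-3.42,-0.53,20.25,13]]]'
python3 -m crank '[[[0.1,0,0,0,0],[0.1,0,0,0,0],[0.1,0,0,0,0],[0.1,0,0,0,0],[0.1,0,0,0,0],[0.1,0,0,0,0],[0.1,0,0,-0.5,0],[0.1,0,0,-2,0],[0.1,0,0,-5,0],[0.1,0,0,-8,0]]]'; python3 -c "
from h import *
o=bot.get_obs();print(o['tool_pos'],np.degrees(o['tcp_rot']))"
```

```text
time: 6.35
tool_pos: [625.5, -255.0, 26.0]
tcp_rot: [-3.141, 0.003, 2.915]
contact_force: [-0.2, -0.1, 1.0]
grip_width: 45.7
finger_force: 0.0
time: 7.35
tool_pos: [624.2, -254.4, 105.2]
tcp_rot: [3.141, -0.001, 2.915]
contact_force: [0.4, -0.0, -2.9]
grip_width: 22.1
finger_force: 30.0
[ 624.20649438 -254.38531581  105.20797232] [ 1.79977818e+02 -7.41263934e-02  1.66997803e+02]
```

```bash
python3 -m crank '[[[0.1,2.5,1.6,0,8],[0.1,5.5,3.5,0,16],[0.1,9,5.7,0,24],[0.1,12.5,7.9,0,32],[0.1,16,10.1,0,40],[0.1,18.3,11.6,0,48],[0.1,19.33,12.19,1,56],[0.1,19.33,12.19,3,56],[0.1,19.33,12.19,4.5,56],[0.1,19.33,12.19,4.5,56]]]'; cat > ob.py <<'E'
from h import *
q=[bot.get_obs() for _ in range(3)]
print(np.mean([o['tool_pos'] for o in q],0).round(2),np.degrees(q[0]['tcp_rot']).round(2),q[0]['contact_force'].round(1))
E
python3 ob.py; python3 snap.py E1
```

```text
time: 8.35
tool_pos: [462.8, -91.9, 58.6]
tcp_rot: [-3.14, -0.002, 1.938]
contact_force: [-0.1, 0.2, -3.2]
grip_width: 21.5
finger_force: 30.0
[462.81 -91.9   58.62] [-1.7990e+02 -9.0000e-02  1.1101e+02] [-0.1  0.2 -3.2]
8.35 [462.80587765 -91.89870788  58.6154429 ] [-1.79896558e+02 -9.22216156e-02  1.11011234e+02]
```

View pics/E1.png

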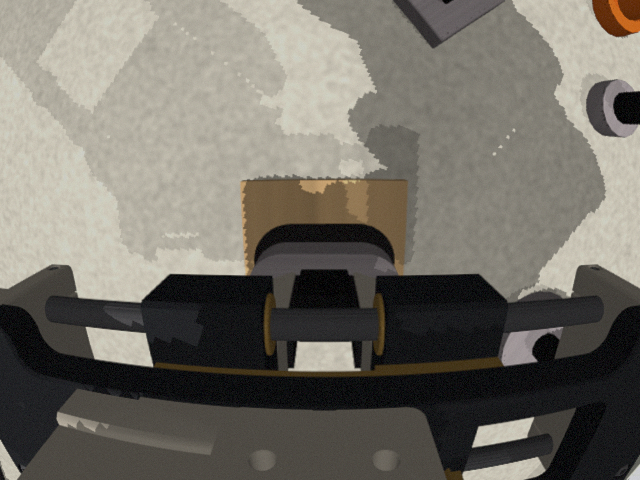

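The oblong die hangs over its pad at (323,255). Its edges are parallel to the inlay, so I'll lower it.

```bash
python3 -m crank '[[[0.1,0,0,1,0],[0.1,0,0,1.8,0],[0.1,0,0,2.2,0],[0.1,0,0,2.4,0],[0.1,0,0,2.45,0],[0.1,0,0,2.5,0],[0.1,0,0,2.55,0],[0.1,0,0,2.55,0],[0.1,0,0,2.55,0],[0.1,0,0,2.55,0]]]'; python3 ob.py
```

```text
time: 9.4
tool_pos: [463.7, -92.3, 33.8]
tcp_rot: [3.141, 0.0, 1.937]
contact_force: [0.6, -0.7, -3.1]
grip_width: 22.2
finger_force: 30.0
[463.74 -92.28  33.81] [1.7999e+02 1.0000e-02 1.1100e+02] [ 0.6 -0.7 -3.1]
```

```bash
python3 -m crank '[[[0.1,0,0,0.02,0],[0.1,0,0,0.04,0],[0.1,0,0,0.06,0],[0.1,0,0,0.08,0],[0.1,0,0,0.08,0],[0.1,0,0,0.08,0],[0.1,0,0,0.08,0],[0.1,0,0,0.08,0],[0.1,0,0,0.08,0],[0.1,0,0,0.08,0]]]'
```

```text
time: 10.4
tool_pos: [463.7, -92.3, 32.9]
tcp_rot: [3.141, -0.0, 1.937]
contact_force: [0.1, 0.4, -3.5]
grip_width: 21.9
finger_force: 30.0
```

By dead reckoning (80 mm up, 71.3 mm down, pad 8 mm high), 0.7 mm remains.

```bash
python3 -m crank '[[[0.1,0,0,0.03,0],[0.1,0,0,0.05,0],[0.1,0,0,0.07,0],[0.1,0,0,0.08,0],[0.1,0,0,0.08,0],[0.5,0,0,0.08,0],[0.5,0,0,0.08,0],[0.5,0,0,0.08,0],[0.5,0,0,0.08,0],[0.5,0,0,0.08,0]]]'
```

```text
time: 11.4
tool_pos: [463.7, -92.3, 32.1]
tcp_rot: [3.141, -0.0, 1.937]
contact_force: [-0.4, 0.0, -0.1]
grip_width: 46.0
finger_force: 0.0
```

```bash
python3 -m crank '[[[0.5,0,0,-2.5,0],[0.5,0,0,-6,-5],[0.5,-1,2.5,-9,-13],[0.5,-2.4,6,-9,-21],[0.5,-3.9,10,-9,-29],[0.5,-5.3,13.5,-9,-37],[0.5,-6.13,15.51,-9,-45],[0.5,-6.13,15.51,-9,-53],[0.5,-6.13,15.51,-9,-61],[0.5,-6.13,15.51,-9,-69]]]'; python3 snap.py F; python3 - <<'E'
from h import *
p,d,o=load('F'); W=cloud(d,o); print(layer(W,d,(630,-94),30,45,56),layer(W,d,(630,-94),48,16,25))
print(layer(W,d,(463,-92),30,53,64),layer(W,d,(463,-92),48,23,33))
E
```

```text
time: 12.4
tool_pos: [630.4, -93.8, 121.5]
tcp_rot: [3.141, -0.001, -3.136]
contact_force: [-0.3, -0.4, -0.2]
grip_width: 46.0
finger_force: 0.0
12.4 [630.40123359 -93.78153474 121.52226765] [ 1.79980516e+02 -4.63469573e-02 -1.79661576e+02]
(862, 'z', 49.1, 'hull', array([630.5, -93.9]), 'rect', array([630.5, -93.9]), array([21.5, 20.9]), 5.4) (5817, 'z', 19.2, 'hull', array([630.6, -93.9]), 'rect', array([630.4, -93.8]), array([69.1, 69. ]), 47.2)
(159, 'z', 56.4, 'hull', array([474.1, -92.6]), 'rect', array([474.9, -90.6]), array([ 6. , 19.5]), 0.3) (2120, 'z', 27.3, 'hull', array([478.4, -87.4]), 'rect', array([477. , -86.6]), array([46.6, 37. ]), 20.7)
```

```bash
python3 -m crank '[[[0.5,0,0,3.5,0],[0.5,0,0,7,0],[0.5,0,0,9,0],[0.5,0,0,9.65,0],[0.5,0,0,9.65,0],[0.1,0,0,9.65,0],[0.1,0,0,9.65,0],[0.1,0,0,9.65,0],[0.1,0,0,9.65,0],[0.1,0,0,9.65,0]]]'; python3 ob.py
```

```text
time: 13.45
tool_pos: [631.0, -94.1, 26.6]
tcp_rot: [-3.141, 0.002, 3.142]
contact_force: [-0.6, -0.1, 5.9]
grip_width: 21.1
finger_force: 30.0
[630.99 -94.13  26.65] [-1.7997e+02  1.0000e-01  1.8000e+02] [-0.6 -0.1  5.9]
```

```bash
python3 -m crank '[[[0.1,0,0,-0.5,0],[0.1,0,0,-4,0],[0.1,0.2,3,-8,0],[0.1,0.5,7.5,-8,0],[0.1,0.8,12.3,-8,0],[0.1,1.1,17.1,-8,0],[0.1,1.4,21.9,-8,0],[0.1,1.7,26.7,-8,0],[0.1,2,31.5,-8,0],[0.1,2.15,34.7,-8,0]]]'
python3 -m crank '[[[0.1,0,0.7,0,0],[0.1,0,1.01,0.5,0],[0.1,0,1.01,2,0],[0.1,0,1.01,4.5,0],[0.1,0,1.01,5.5,0],[0.1,0,1.01,6,0],[0.1,0,1.01,6,0],[0.1,0,1.01,6,0],[0.1,0,1.01,6,0],[0.1,0,1.01,6,0]]]'; python3 ob.py; python3 snap.py G
```

```text
time: 14.45
tool_pos: [607.2, 256.5, 104.7]
tcp_rot: [3.141, -0.002, -3.14]
contact_force: [0.1, -0.7, -4.2]
grip_width: 21.4
finger_force: 30.0
time: 15.45
tool_pos: [609.4, 263.3, 46.6]
tcp_rot: [3.141, 0.001, -3.142]
contact_force: [0.4, -0.3, -4.7]
grip_width: 21.4
finger_force: 30.0
[609.4  263.33  46.59] [ 1.7997e+02  9.0000e-02 -1.8000e+02] [ 0.4 -0.3 -4.7]
15.45 [609.39608285 263.33448848  46.59040604] [ 1.79969476e+02  8.57015302e-02 -1.79998846e+02]
```

View pics/G.png

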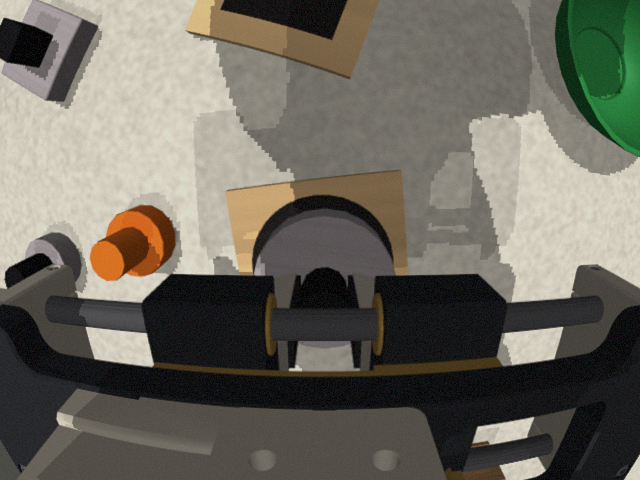

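The large round die is centred over its inlay at (323,240). I'll lower 12 mm, release, and rise.

```bash
python3 -m crank '[[[0.1,0,0,0.6,0],[0.1,0,0,1,0],[0.1,0,0,1.12,0],[0.1,0,0,1.16,0],[0.1,0,0,1.2,0],[0.1,0,0,1.2,0],[0.1,0,0,1.2,0],[0.1,0,0,1.2,0],[0.1,0,0,1.2,0],[0.1,0,0,1.2,0]]]'; python3 ob.py
```

```text
time: 16.5
tool_pos: [608.7, 263.3, 34.6]
tcp_rot: [3.142, -0.0, -3.141]
contact_force: [-5.5, -1.1, 6.0]
grip_width: 21.1
finger_force: 30.0
[608.69 263.27  34.64] [ 180.     -0.   -179.99] [-5.5 -1.1  6. ]
```

```bash
python3 -m crank '[[[0.5,0,0,0,0],[0.5,0,0,0,0],[0.5,0,0,0,0],[0.5,0,0,0,0],[0.5,0,0,-1,0],[0.5,0,0,-3,0],[0.5,0,0,-6,0],[0.5,0,0,-9,0],[0.5,0,0,-9,0],[0.5,0,0,-9,0]]]' | grep -v tcp
python3 -m crank '[[[0.5,1.5,-1.9,0,5],[0.5,4,-5,0,10],[0.5,6.7,-8.4,0,16],[0.5,9.4,-11.8,0,22],[0.5,12,-15,0,28],[0.5,13.6,-17,0,30.3],[0.5,14.1,-17.66,0,30.3],[0.5,14.1,-17.66,0,30.3],[0.5,14.1,-17.66,0,30.3],[0.5,14.1,-17.66,0,30.3]]]'; python3 snap.py H; python3 - <<'E'
from h import *
p,d,o=load('H'); W=cloud(d,o); print(layer(W,d,(468,86.7),30,45,56),layer(W,d,(468,86.7),48,16,25))
E
```

```text
time: 17.5
tool_pos: [609.3, 263.3, 124.9]
contact_force: [-1.2, 0.6, -0.7]
grip_width: 46.1
finger_force: 0.0
time: 18.5
tool_pos: [468.7, 87.4, 123.4]
tcp_rot: [3.141, 0.0, 2.614]
contact_force: [-0.5, 0.5, -0.9]
grip_width: 46.1
finger_force: 0.0
18.5 [468.73308857  87.38364804 123.39899161] [1.79976996e+02 9.03393384e-03 1.49781023e+02]
(1153, 'z', 49.1, 'hull', array([467.6,  86.8]), 'rect', array([467.6,  86.9]), array([22.1, 22.2]), 61.1) (3882, 'z', 19.2, 'hull', array([467.6,  86.8]), 'rect', array([467.7,  86.7]), array([54.4, 54. ]), 59.6)
```

```bash
python3 -m crank '[[[0.5,0.03,0,3.5,0],[0.5,0.05,0,7,0],[0.5,0.05,0,9,0],[0.5,0.05,0,9.75,0],[0.5,0.05,0,9.75,0],[0.1,0.05,0,9.75,0],[0.1,0.05,0,9.75,0],[0.1,0.05,0,9.75,0],[0.1,0.05,0,9.75,0],[0.1,0.05,0,9.75,0]]]'; python3 ob.py
```

```text
time: 19.55
tool_pos: [468.0, 86.7, 27.0]
tcp_rot: [3.141, 0.001, 2.613]
contact_force: [-1.1, -1.4, 5.1]
grip_width: 21.6
finger_force: 30.0
[468.01  86.74  26.95] [1.7996e+02 8.0000e-02 1.4970e+02] [-1.1 -1.4  5.1]
```

```bash
python3 -m crank '[[[0.1,0,0,-0.5,0],[0.1,0,0,-4,0],[0.1,1.5,1.9,-7,-3],[0.1,4,5.1,-7,-6],[0.1,6.8,8.6,-7,-9],[0.1,9,11.5,-7,-10.9],[0.1,10.08,12.81,-6.5,-10.9],[0.1,10.08,12.81,-4,-10.9],[0.1,10.08,12.81,-2,-10.9],[0.1,10.08,12.81,-2,-10.9]]]'; python3 ob.py; python3 snap.py I
```

```text
time: 20.55
tool_pos: [442.6, 247.7, 43.6]
tcp_rot: [-3.137, -0.005, 2.803]
contact_force: [-1.6, 1.6, -3.9]
grip_width: 21.6
finger_force: 30.0
[442.58 247.66  43.62] [-179.76   -0.3   160.63] [-1.6  1.6 -3.9]
20.55 [442.58146279 247.65848684  43.61706954] [-179.75818756   -0.29911996  160.62786081]
```

View pics/I.png

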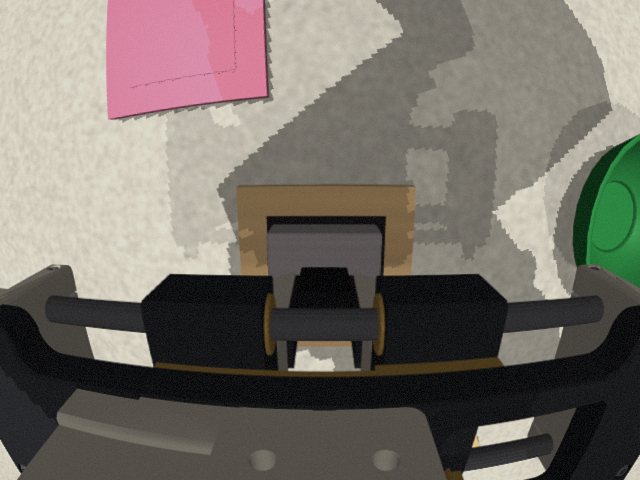

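The square die is over its inlay at (326,250) and aligned. Pose is still settling, so I'll lower part way and recheck.

```bash
python3 -m crank '[[[0.1,0,0,0.3,0],[0.1,0,0,0.6,0],[0.1,0,0,0.8,0],[0.1,0,0,0.8,0],[0.1,0,0,0.8,0],[0.1,0,0,0.8,0],[0.1,0,0,0.8,0],[0.1,0,0,0.8,0],[0.1,0,0,0.8,0],[0.1,0,0,0.8,0]]]'; python3 ob.py
```

```text
time: 21.6
tool_pos: [445.1, 248.3, 38.1]
tcp_rot: [3.142, 0.0, 2.803]
contact_force: [0.6, 0.7, -3.7]
grip_width: 21.8
finger_force: 30.0
[445.1  248.3   38.13] [180.    0.  160.6] [ 0.6  0.7 -3.7]
```

```bash
python3 -m crank '[[[0.1,0,0,0.25,0],[0.1,0,0,0.35,0],[0.1,0,0,0.4,0],[0.1,0,0,0.4,0],[0.5,0,0,0.4,0],[0.5,0,0,0.4,0],[0.5,0,0,0.4,0],[0.5,0,0,0.4,0],[0.5,0,0,-0.6,0],[0.5,0,0,-4,0]]]'
python3 -m crank '[[[0.5,0,0,-4.6,6],[0.5,-2,-1,-4.6,12],[0.5,-5.5,-2.7,-4.6,18],[0.5,-9.5,-4.7,-4.6,24],[0.5,-13.5,-6.7,-4.6,30],[0.5,-17.5,-8.7,-4.6,36],[0.5,-20.3,-10,-4.6,43],[0.5,-21.18,-10.49,-4.6,50.6],[0.5,-21.18,-10.49,-4.6,50.6],[0.5,-21.18,-10.49,-4.6,50.6]]]'; python3 snap.py J; python3 - <<'E'
from h import *
p,d,o=load('J'); W=cloud(d,o); print(layer(W,d,(610,79),30,45,56),layer(W,d,(610,79),35,16,25))
E
```

```text
time: 22.6
tool_pos: [443.2, 247.5, 76.6]
tcp_rot: [-3.138, -0.005, 2.803]
contact_force: [0.6, 0.3, 0.2]
grip_width: 45.9
finger_force: 0.0
time: 23.6
tool_pos: [609.6, 79.3, 124.3]
tcp_rot: [-3.141, -0.0, 1.923]
contact_force: [-0.1, 0.1, 0.1]
grip_width: 45.9
finger_force: 0.0
23.6 [609.55317454  79.26638303 124.33379217] [-1.79979503e+02 -2.72044287e-02  1.10189140e+02]
(847, 'z', 49.1, 'hull', array([610.5,  78.9]), 'rect', array([610.6,  78.9]), array([21., 22.]), 31.4) (1196, 'z', 19.1, 'hull', array([610.3,  79.5]), 'rect', array([610. ,  80.1]), array([38.5, 36.8]), 19.5)
```

View pics/J.png

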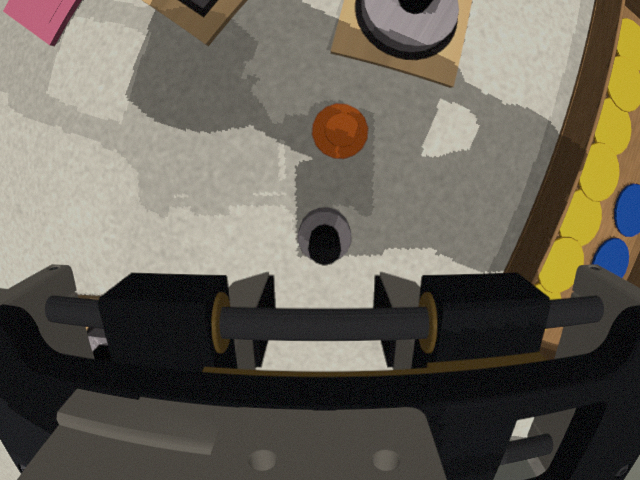

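The small round die is at (325,235). The orange look-alike at (340,130) is clear of the fingers. Descend and grip.

```bash
python3 -m crank '[[[0.5,0,0,3.5,0],[0.5,0,0,7,0],[0.5,0,0,9,0],[0.5,0,0,9.8,0],[0.5,0,0,9.8,0],[0.1,0,0,9.8,0],[0.1,0,0,9.8,0],[0.1,0,0,9.8,0],[0.1,0,0,9.8,0],[0.1,0,0,9.8,0]]]'; python3 ob.py
```

```text
time: 24.65
tool_pos: [610.4, 79.0, 27.1]
tcp_rot: [3.14, 0.0, 1.92]
contact_force: [-1.8, -0.2, 6.4]
grip_width: 21.0
finger_force: 30.0
[610.43  79.    27.05] [1.7993e+02 2.0000e-02 1.1000e+02] [-1.8 -0.2  6.4]
```

```bash
python3 -m crank '[[[0.1,0,0,-0.5,0],[0.1,0,0,-4,0],[0.1,-1.5,-1.5,-8,0],[0.1,-4.7,-4.8,-8,0],[0.1,-8,-8.2,-8,0],[0.1,-11.3,-11.6,-8,0],[0.1,-14.6,-15,-8,0],[0.1,-17.9,-18.4,-8,0],[0.1,-21.2,-21.7,-8,0],[0.1,-23.5,-24,-8,0]]]' >/dev/null
python3 -m crank '[[[0.1,-1.4,-1.5,0,0],[0.1,-1.89,-1.98,0.5,0],[0.1,-1.89,-1.98,2,0],[0.1,-1.89,-1.98,4.5,0],[0.1,-1.89,-1.98,5.5,0],[0.1,-1.89,-1.98,6,0],[0.1,-1.89,-1.98,6,0],[0.1,-1.89,-1.98,6,0],[0.1,-1.89,-1.98,6,0],[0.1,-1.89,-1.98,6,0]]]'; python3 ob.py; python3 snap.py K
```

```text
time: 26.65
tool_pos: [453.1, -248.6, 46.8]
tcp_rot: [3.141, 0.001, 1.92]
contact_force: [0.0, -0.7, -2.3]
grip_width: 21.1
finger_force: 30.0
[ 453.14 -248.62   46.79] [1.7995e+02 6.0000e-02 1.1001e+02] [ 0.  -0.7 -2.3]
26.65 [ 453.13649177 -248.6237089    46.78879261] [1.79953953e+02 6.01615663e-02 1.10006459e+02]
```

View pics/K.png

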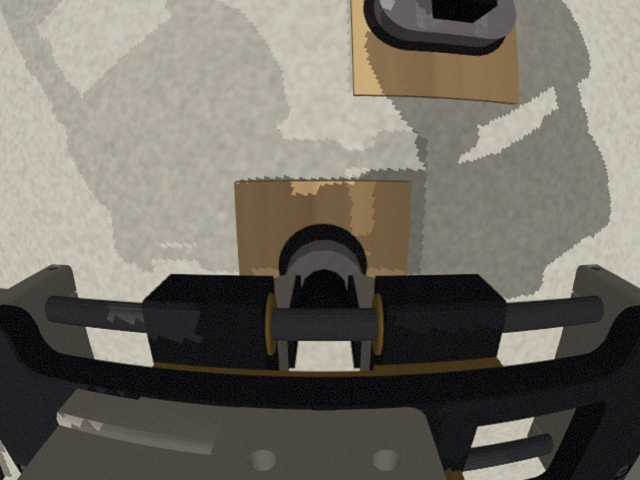

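The small round die is over its inlay at (322,250). Lower, release, then survey the result.

```bash
python3 -m crank '[[[0.1,0,0,0.6,0],[0.1,0,0,1.1,0],[0.1,0,0,1.2,0],[0.1,0,0,1.2,0],[0.5,0,0,1.2,0],[0.5,0,0,1.2,0],[0.5,0,0,1.2,0],[0.5,0,0,1.2,0],[0.5,0,0,0.2,0],[0.5,0,0,-4,0]]]'
python3 -m crank '[[[0.5,0,0,-7,-8],[0.5,0.4,2,-10,-16],[0.5,0.9,5,-12,-24],[0.5,1.4,8,-14,-32],[0.5,2,12,-15,-40],[0.5,2.7,15,-15,-48],[0.5,2.7,15.5,-15,-56],[0.5,2.7,15.5,-15,-64],[0.5,2.7,15.5,-15,-70],[0.5,2.7,15.5,-15,-70]]]' >/dev/null
python3 snap.py S1
python3 -m crank '[[[0.5,0,4.5,0,0],[0.5,0,9.3,0,0],[0.5,0,14.1,0,0],[0.5,0,18.9,0,0],[0.5,0,23.7,0,0],[0.5,0,28.5,0,0],[0.5,0,33.3,0,0],[0.5,0,38,0,0],[0.5,0,41,0,0],[0.5,0,42,0,0]]]' >/dev/null
python3 -m crank '[[[0.5,0,0,0,0],[0.5,0,0,0,0],[0.5,0,0,0,0],[0.5,0,0,0,0],[0.5,0,0,0,0],[0.5,0,0,0,0],[0.5,0,0,0,0],[0.5,0,0,0,0],[0.5,0,0,0,0],[0.5,0,0,0,0]]]' >/dev/null
python3 snap.py S2
cat > chk.py <<'E'
from h import *
for n,xy,v in [('SR',(453,-248.4),'S1'),('OB 21.0',(463.4,-92.1),'S1'),('SQ 70.6',(445.4,248.2),'S2'),('LR',(609.2,263.2),'S2')]:
    p,d,o=load(v); W=cloud(d,o)
    print(n,xy,'top',layer(W,d,xy,25,53,64)); print('   body',layer(W,d,xy,46,24,32))
E
python3 chk.py
python3 -c "
import cv2,numpy as np
m=np.hstack([cv2.imread(f'pics/{n}.png')[:340] for n in ['S1','S2']]); cv2.imwrite('pics/s.png',cv2.resize(m,(800,213),interpolation=cv2.INTER_AREA))"
```

```text
time: 27.7
tool_pos: [450.6, -246.9, 83.8]
tcp_rot: [-3.137, -0.007, 1.92]
contact_force: [1.1, -0.6, 1.1]
grip_width: 46.0
finger_force: 0.0
28.7 [ 589.13745262 -169.85394175  236.62947804] [-1.79998234e+02  1.54786358e-02 -1.79932438e+02]
30.75 [589.15863409 249.99581802 236.1204377 ] [ 1.79997849e+02  3.91041725e-03 -1.79992361e+02]
SR (453, -248.4) top (412, 'z', 57.1, 'hull', array([ 453.4, -248.3]), 'rect', array([ 453.5, -248. ]), array([20.7, 21.4]), 22.9)
   body (641, 'z', 27.1, 'hull', array([ 453.8, -247.9]), 'rect', array([ 454.5, -247.3]), array([37.2, 38.8]), 45.2)
OB 21.0 (463.4, -92.1) top (560, 'z', 57.2, 'hull', array([464.1, -91.7]), 'rect', array([464.2, -91.6]), array([22.7, 22.6]), 18.9)
   body (1670, 'z', 27.3, 'hull', array([464.1, -91.6]), 'rect', array([464.1, -91.6]), array([73.8, 36.6]), 20.4)
SQ 70.6 (445.4, 248.2) top (591, 'z', 57.1, 'hull', array([445.4, 249. ]), 'rect', array([445.5, 249. ]), array([22.5, 22.6]), 71.8)
   body (2186, 'z', 27.2, 'hull', array([445.5, 248.7]), 'rect', array([445.5, 248.7]), array([53.8, 54.6]), 70.3)
LR (609.2, 263.2) top (415, 'z', 57.1, 'hull', array([608.3, 263.9]), 'rect', array([608.3, 264. ]), array([21.2, 21. ]), 14.2)
   body (3028, 'z', 27.2, 'hull', array([608.3, 263.6]), 'rect', array([608.4, 263.5]), array([69. , 68.5]), 0.4)
```

View pics/s.png

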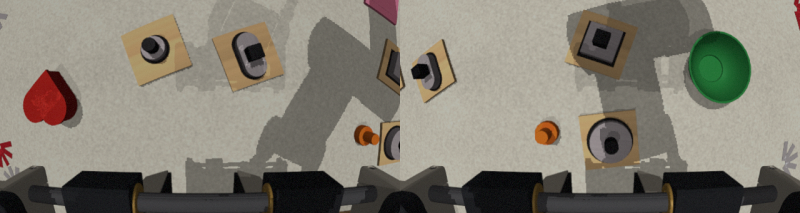

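All four dies stand upright on their own pads, within about 1 mm and 1° of the inlays. The tin and bowl are untouched, and the gripper is clear. Handing in.

```bash
python3 -c "
from plant import bot
print(bot.close_job())"
```

```text
the job is handed in; nothing more can be done
None
```

All four dies are standing shank up on their matching pads, within about 1 mm and 1° of the inlays by the wrist camera, with the tin, bowl and look-alikes left alone; the job was handed in at about 31 s.

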